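Counterweigh a centrifuge bucket on a pan balance

ROBOT

A 7-joint arm with a two-finger parallel gripper is mounted at the origin on the work surface. World frame = base frame: x ahead of the robot, y to its left, z up, the work surface at z = 0. Lengths are in mm, angles in rad, forces in N, time in s.
With the tool pointing down it reaches from about 375 to 925 mm from the base axis. Payload 3.1 kg.
Tool frame: the origin (TCP) lies midway between the tips of the shut fingers; the grasp point (between the pads) lies bot.grip_depth behind it (bot.grip_depth is the distance from the TCP to the grasp point, in mm); z points along the fingers, y is the line along which they close (so a half turn about z gives the same grasp; the last joint's range is limited). The gripper opens to 85 mm and grips with 20 to 120 N. Pads are 22 mm wide; open, the fingers measure 114 mm over their backs; the gripper's body (76 mm by 85 mm) begins 54 mm behind the grasp point. The pads swing forward as they close: fully open they stand 13 mm farther back than shut.
Start: joints at [-1.395, 0.383, 0.044, 1.598, -0.018, 1.161, -0.05], TCP at [175.732, 625.797, 231.269] pointing down, gripper open.
Joint ranges: [-2.61, 2.61], [-0.41, 2.15], [-1.48, 1.57], [0, 2.5], [-1.57, 4.71], [0.05, 1.97], [-2.85, 2.85]. Speed limits (rad/s): [2.79, 2.79, 3.14, 3.14, 3.14, 3.14, 3.14].

INTERFACE

Orientations are given as a unit quaternion [x, y, z, w].
In Python, from cell import bot, snapshot, camera_params gives the robot as it stands. The module is installed in compiled form; this text tells all that it offers. Calls block until the motion is done:
- bot.move_ptp(position, orientation): joint-space move of the TCP to a pose.
- bot.line_to(position, attitude=None, v=150, contact_N=None): straight line of the TCP; attitude=None keeps the orientation; v is the mean speed in mm/s. With contact_N (N) it stops when the force on the tool has changed by that much, and returns True; else False.
- bot.move_joints(angles): joint-space move.
- bot.open_jaws() and bot.grab(f_grip=None): open the fingers fully, or close them until they stop; f_grip is the grip in N (None keeps the last).
- bot.wait(seconds).
- bot.inverse_kinematics(position, orientation): joint angles nearest the present ones, or None.
- snapshot(name): name is "side" or "top" or "wrist"; returns the picture (480x640x3 uint8, red, green, blue); there is no depth.
- camera_params(name): a dict with "mtx" (3x3 intrinsics, pixels), "origin" and "orientation" of the camera in the world; the wrist camera has in their place "tool_from_camera" (4x4, takes a point from camera to tool coordinates, whose origin is the TCP and whose axes are the flange's). Camera axes: x right, y down, z forward; pixel columns grow to the right and rows downward; lengths in mm; the calibration is good to about 2 mm. A picture is of the moment at which its call begins: read the wrist's pose just before it. camera_params takes no time and is no camera call.
A pose or a line that the arm cannot do raises bot.Unreachable and nothing moves.
- bot.hand_in(): hands the job in; it is judged then, once.
Readings, each from a call of its own:
- bot.read_clock(): time.
- bot.read_joint_positions(): joint angles.
- bot.read_joint_velocities(): joint speeds.
- bot.read_effort(): joint torques, N m.
- bot.read_position(): TCP position.
- bot.read_orientation(): TCP orientation.
- bot.read_force(): force on the tool from outside, world axes, zero at the start.
- bot.read_torque(): the same for the moment, N m.
- bot.read_grip_width(): finger opening in mm.
- bot.read_grasp_force(): force on a finger pad.
Only numpy, scipy, OpenCV 4.12 (cv2) and the standard library are available. Lean on these libraries where they do the work, as an engineer would, in place of code of your own. Each camera call takes 0.05 s, during which the arm holds its last target. There are 200 camera calls.

TASK

The capped bucket on the balance needs a matching counterweight. First press the empty weight pan or its post gently down with the bare fingertips until the beam is level and hold it there for a second, to feel how much is missing; then gently thread onto the post, from the three ring weights, those that bring the free beam as near level as they can, and leave the other weights lying on the bench. Never press or load the weight pan so far that it sinks to its lower stop, and do not disturb the bucket or the other things.

Things in the scene. Friction and masses are not known exactly. Their poses are not given: they have to be found in the camera images.
- beam (a joint): beam angle of the equal-arm balance, rad: 0 is level, + means the load pan (with the bucket) is low and the weight pan high; stops at +0.12 and -0.12. Damped, with a weak centring spring (2.55 Nm/rad): a mismatch of 80 g tilts the free beam 0.04 rad; from about 240 g on it lies on a stop. Empty, it is level.
- balance: fixed base of the balance, grey, 120 x 200 x 18 mm, origin at the centre of its underside; its y axis runs along the beam (pivot 75 mm up, arms 130 mm) to the load pan at +y; the weight pan is at -y. The pans stay horizontal and rise or sink 130 mm x sin(beam angle).
- pointer_tip (a point): tip of the dark upright pointer, 100 mm long, on the beam's middle; when level it stands midway between two small pins on the white index plate and touches neither within about 0.04 rad.
- weight_pan: flat steel disc pan, 110 mm across, with an upright post at its centre. Origin on the beam's end pivot, z up; the top face is 35 mm above it (110 mm above the bench when level). The force that holds this pan down at level equals the weight of the missing grams.
- post_top (a point): top of the post on the weight pan, on its axis, 40 mm above the pan's top face; the post is 13 mm thick and tapers to 6 mm over its top 6 mm.
- load_pan_floor (a point): centre of the floor of the load pan, the other pan, a 104 mm steel dish with a low rim, in which the bucket stands.
- bucket_mid (a point): aluminium centrifuge bucket with a cap, 72 mm across, 94 mm high, standing in the load pan; point on its axis, 45 mm above its foot. Its mass is unknown, between 300 and 770 g; leave it where it is.
- large_center (a point): the large ring weight, plain steel, 480 g, 60 mm across, 23 mm high, with a through bore of 16 mm, lying flat on the bench; point at its centre (half-way up, on its axis).
- medium_center (a point): the medium ring weight, plain steel, 240 g, 48 mm across, 19 mm high, with a through bore of 16 mm, lying flat on the bench; point at its centre (half-way up, on its axis).
- small_center (a point): the small ring weight, plain steel, 120 g, 38 mm across, 16 mm high, with a through bore of 16 mm, lying flat on the bench; point at its centre (half-way up, on its axis).
- petri_dish: open clear petri dish, 44 mm across, 14 mm high, a bystander among the weights; origin at the centre of its underside
- spatula: lying thin steel rod spatula, 150 mm long, 10 mm thick, a bystander; origin on its underside, mid-length
- tube: small clear capped sample jar, 28 mm across, 60 mm high, a bystander; origin at the centre of its underside
- reagent_jar: amber glass jar with black cap, 70 mm across, 90 mm high, a bystander; origin at the centre of its underside
- tube_rack: white tube rack block, 90 x 130 x 41 mm, a bystander; origin at the centre of its underside
- beaker: open glass beaker, 70 mm across, 90 mm high, a bystander; origin at the centre of its underside

How it is judged:
By the outcome, as a careful person would: the job done as asked, in the order asked, and still so for the second after the job is handed in, with the robot touching nothing.
It also fails if it takes over 70 s, if anything falls off the work surface, if the arm or the gripper's body presses on something with over 40 N, if the wrist force passes 120 N, or if a joint passes its speed limit or range.

## Working session

There is one attempt and no reset: what is moved stays moved. The work goes in short steps, each a Python script; the robot and the scene stay as the last script left them, time stands still between calls to the robot, and variables do not carry over. Pictures are saved under pics/ and viewed, at most 10 in all, crops included, and the job is handed in when it is done.

```bash
mkdir -p pics; ls; python3 - <<'E'
from cell import bot,snapshot,camera_params
import cv2
for n in("top","side"):
    cv2.imwrite(f"pics/{n}0.png",snapshot(n)[:,:,::-1]); print(n,camera_params(n))
print(camera_params("wrist"),bot.grip_depth,bot.read_orientation(),bot.read_force(),bot.read_clock())
E
```

```text
pics
top {'mtx': array([[593.79414757,   0.        , 323.55992002],
       [  0.        , 593.79414757, 237.00724337],
       [  0.        ,   0.        ,   1.        ]]), 'origin': array([ 397.57414193,  -28.65325521, 1626.00464944]), 'orientation': array([-0.6969317 ,  0.71518245, -0.03190574,  0.0422172 ])}
side {'mtx': array([[581.16372386,   0.        , 329.99497325],
       [  0.        , 581.16372386, 234.40963771],
       [  0.        ,   0.        ,   1.        ]]), 'origin': array([ -76.01608773, -740.87271735, 1022.09964277]), 'orientation': array([ 0.86300163, -0.31001615,  0.13617815, -0.37493158])}
{'mtx': array([[393.04500454,   0.        , 319.53158427],
       [  0.        , 393.04500454, 241.05741826],
       [  0.        ,   0.        ,   1.        ]]), 'tool_from_camera': array([[ 1.19131555e-05, -9.60965061e-01, -2.76669753e-01,
         7.05324771e+01],
       [ 9.99999547e-01, -2.51840959e-04,  9.17785590e-04,
        -9.61080242e-02],
       [-9.51636661e-04, -2.76669638e-01,  9.60964622e-01,
        -1.43637226e+02],
       [ 0.00000000e+00,  0.00000000e+00,  0.00000000e+00,
         1.00000000e+00]])} 18.700000000000003 [ 1.36456522e-01  9.90645267e-01 -1.24941264e-03 -1.06385985e-04] [ 1.05857588 -0.32510715  0.09469517] 0.1
```

View pics/top0.png

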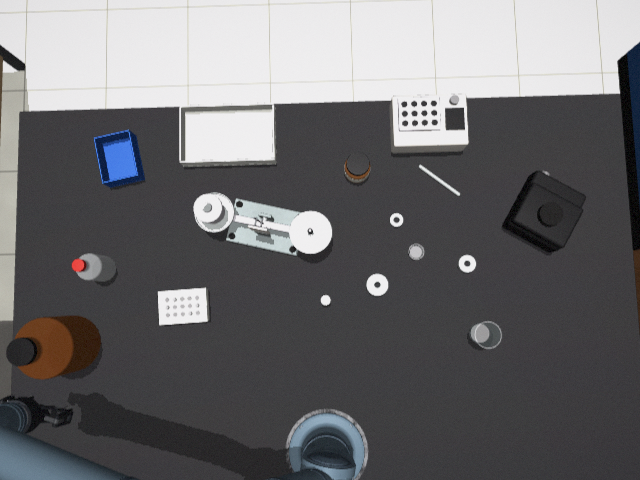

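View pics/side0.png

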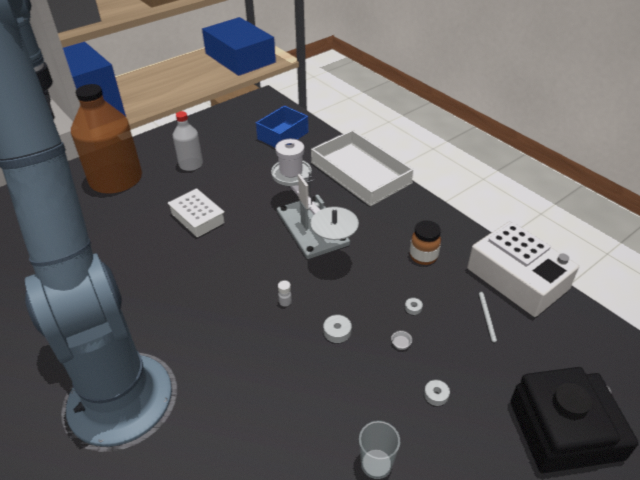

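Top view: small (396,220), medium (467,263), large (377,285), petri dish (416,252), sample jar (325,300), post (311,231), bucket (209,208). The side view matches: the load pan is low.

```bash
cat > h.py <<'E'
from cell import bot,snapshot,camera_params
import cv2,numpy as np
from scipy.spatial.transform import Rotation as R
def pose(n):
    p=camera_params(n)
    if n!="wrist": return p["mtx"],R.from_quat(p["orientation"]).as_matrix(),np.array(p["origin"])
    T=np.eye(4);T[:3,:3]=R.from_quat(bot.read_orientation()).as_matrix();T[:3,3]=bot.read_position()
    T=T@p["tool_from_camera"]; return p["mtx"],T[:3,:3],T[:3,3]
def unproj(P,u,v,z):
    K,M,o=P; d=M@np.linalg.solve(K,[u,v,1.]); return o+d*(z-o[2])/d[2]
def proj(P,x):
    K,M,o=P; q=K@(M.T@(np.asarray(x)-o)); return q[:2]/q[2]
def down(yaw): # tool z down, tool y along world direction yaw (rad)
    y=np.array([np.cos(yaw),np.sin(yaw),0]);z=np.array([0,0,-1.]);return R.from_matrix(np.c_[np.cross(y,z),y,z]).as_quat()
E
python3 - <<'E'
from h import *
P=pose("top");S=pose("side")
for n,u,v,z in[("large",377,285,23),("med",467,263,19),("small",396,220,16),("petri",416,252,7),("tube",325,300,60),("post",311,231,165.6),("pan",311,232.5,125.6),("bucket",209,208,165),("jar",358,162,90),("beaker",487,335,45)]:
    x=unproj(P,u,v,z);print(n,x.round(),np.hypot(*x[:2]).round(),proj(S,x).round())
print(bot.read_orientation(),R.from_quat(bot.read_orientation()).as_matrix().round(2))
E
```

```text
large [ 433. -148.   23.] 458.0 [335. 326.]
med [ 486. -393.   19.] 625.0 [436. 391.]
small [ 609. -206.   16.] 643.0 [412. 305.]
petri [ 520. -258.    7.] 581.0 [400. 342.]
tube [397.  -7.  60.] 397.0 [282. 285.]
post [567.  21. 166.] 568.0 [333. 211.]
pan [568.  23. 126.] 569.0 [333. 223.]
bucket [632. 275. 165.] 689.0 [289. 151.]
jar [ 756. -104.   90.] 763.0 [428. 229.]
beaker [ 295. -429.   45.] 521.0 [379. 458.]
[ 1.36456522e-01  9.90645267e-01 -1.24941264e-03 -1.06385985e-04] [[-0.96  0.27 -0.  ]
 [ 0.27  0.96 -0.  ]
 [-0.   -0.   -1.  ]]
```

```bash
python3 - <<'E'
from h import *
q=down(np.pi/2)
bot.line_to([175.7,625.8,340]); bot.move_ptp([550,40,320],q)
bot.grab(20)
P=pose("wrist");cv2.imwrite("pics/w1.png",snapshot("wrist")[:,:,::-1])
np.savez("w1.npz",*P)
print(bot.read_position(),bot.read_clock(),bot.read_grip_width(),bot.read_force(),proj(P,[567,21,166]))
E
```

```text
[549.98932901  39.95242283 319.99310281] 4.2583 -0.19648218216208177 [ 0.14375698 -0.71639525  0.50588593] [295.16253137 243.1995625 ]
```

View pics/w1.png

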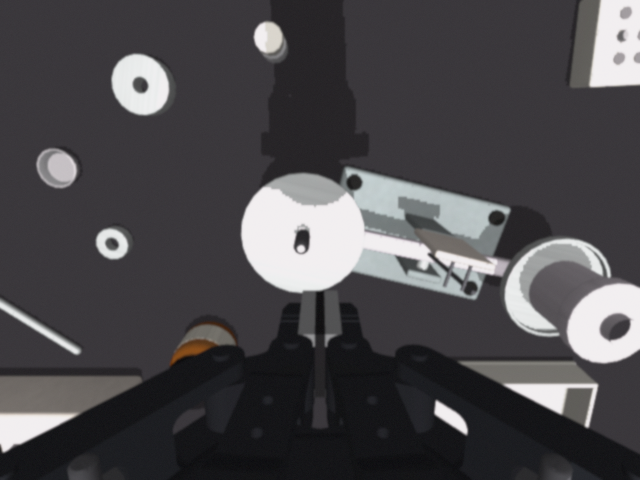

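Post top at (301,246), its foot at (303,232); bores: large (141,85), small (112,243). All on the bench is free around the pan; now press.

```bash
cat >> h.py <<'E'
def favg(n=20,dt=0.02):
    a=[]
    for _ in range(n): a.append(bot.read_force()); bot.wait(dt)
    a=np.array(a); return a.mean(0),a.std(0)
E
python3 - <<'E'
from h import *
d=np.load("w1.npz");P=[d[k] for k in d.files]
for n,u,v,z in[("post",301,246,165.6),("pan",303,233,125.6),("large",141,85,23),("small",112,243,16)]: print(n,unproj(P,u,v,z).round(1))
pan=unproj(P,303,233,125.6)[:2]; b=np.array([.25,.97]); t=pan-32*b
print("press at",t)
bot.move_ptp([*t,160],down(np.pi/2)); bot.wait(.3)
f0,s=favg(25); print("bias",f0,s)
for z in(131,127,125,122,117,113,110.0):
    bot.line_to([*t,z],v=15 if z<130 else 60)
    print(z,(favg(4)[0]-f0).round(2),bot.read_position()[2].round(2))
bot.wait(.3)
f,s=favg(50,.03); print("held",(f-f0).round(2),s,(f-f0)[2]/9.81e-3,bot.read_torque())
cv2.imwrite("pics/w2.png",snapshot("wrist")[:,:,::-1]);cv2.imwrite("pics/s2.png",cv2.resize(snapshot("side")[150:270,250:410][:,:,::-1],None,fx=5,fy=5))
print(bot.read_clock())
E
```

```text
post [569.4  25.6 165.6]
pan [569.4  25.6 125.6]
large [ 436.4 -146.5   23. ]
small [ 610.8 -205.9   16. ]
press at [561.42319253  -5.48152368]
bias [ 0.00018685 -0.10256267 -0.05706115] [0.64803972 0.4577328  0.51118754]
131 [ 0.02  0.33 -0.41] 131.15
127 [-0.58  0.07  0.3 ] 127.03
125 [0.26 0.38 1.6 ] 125.31
122 [ 0.48 -1.61  1.94] 122.16
117 [ 0.89 -2.04  2.86] 117.01
113 [ 0.32 -2.28  3.04] 112.97
110.0 [ 0.09 -2.41  4.26] 109.95
held [-0.17 -2.61  3.84] [0.53339542 0.43943817 0.46418206] 390.9584957803203 [-0.58851699  0.05481043  0.01567536]
11.15
```

View pics/s2.png

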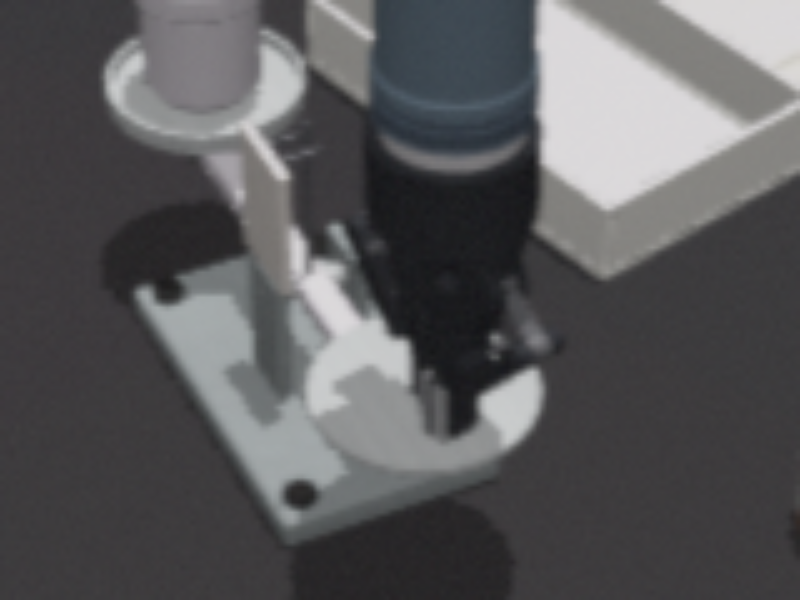

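Beam held at level for over 1 s at about 3.84 N (391 g; the ramp corrected for the spring agrees), so medium + small = 360 g. I'll lift, confirm the bias, and fetch the medium.

```bash
cat >> h.py <<'E'
q=down(np.pi/2); POST=np.array([569.4,25.6])
def fetch(x,y,name):
    bot.move_ptp([x,y,150],q); bot.line_to([x,y,2],v=120)
    bot.grab(35); print("width",bot.read_grip_width(),bot.read_grasp_force())
    bot.line_to([x,y,190],v=180); bot.line_to([*POST,190],v=280); bot.wait(.3)
    P=pose("wrist"); im=snapshot("wrist"); np.savez(name+".npz",*P)
    cv2.imwrite(f"pics/{name}.png",cv2.resize(im[160:360,220:420],None,fx=3,fy=3,interpolation=cv2.INTER_CUBIC)[:,:,::-1])
    print(bot.read_position(),"grip",bot.read_grip_width(),bot.read_clock(),"proj post",proj(P,[*POST,165.6]),"bore mid-top",proj(P,[*POST,207]))
E
python3 - <<'E'
from h import *
f,s=favg(25,.03); p=bot.read_position()
bot.line_to([p[0],p[1],135],v=30);bot.line_to([p[0],p[1],200],v=150);bot.wait(.2)
f0,s=favg(25,.03);print("force",f-f0)
bot.open_jaws()
fetch(488,-391,"med")
E
```

```text
force [-0.17775503 -2.40287862  3.98915425]
width 46.901150949844165 35.67888043820858
[569.36570692  25.04772362 190.05027504] grip 46.72394796395876 21.875 proj post [321.01486264 287.2579908 ] bore mid-top [321.522488   332.16047894]
```

View pics/med.png

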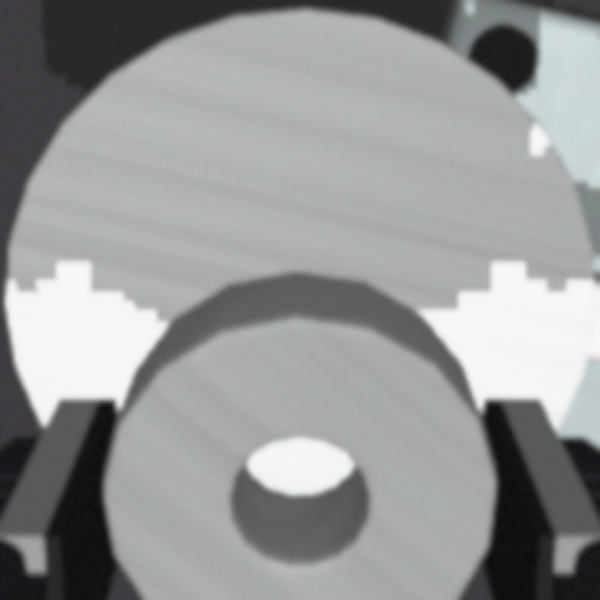

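The medium is held; bore centre at full-frame (320,327) against (321.5,332) expected, so about 2 mm toward -x. The post is hidden behind it, so I'll step the ring aside and see both.

```bash
python3 - <<'E'
from h import *
bot.line_to([POST[0]+50,POST[1],190],v=120); bot.wait(.4)
P=pose("wrist"); im=snapshot("wrist"); np.savez("med2.npz",*P)
cv2.imwrite("pics/med2.png",cv2.resize(im[90:370,230:410],None,fx=2.1,fy=2.1,interpolation=cv2.INTER_CUBIC)[:,:,::-1])
print(bot.read_position(),bot.read_clock(),proj(P,[*POST,165.6]),proj(P,[*POST,125.6]))
E
```

```text
[619.18951942  25.70080455 190.11051318] 22.8917 [318.82402876 178.7600212 ] [318.86178679 169.24532697]
```

View pics/med2.png

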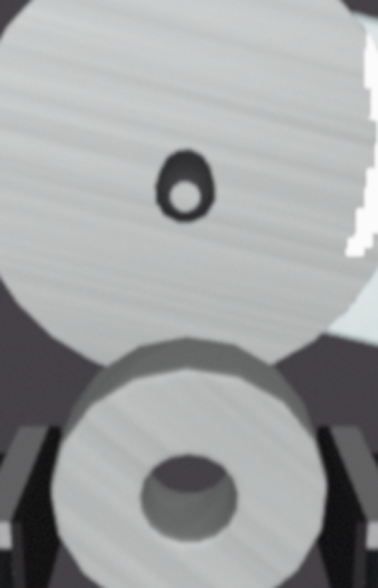

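Post top at full-frame (317.9,183.3), bore (320,326.7). Solve the offset from this one picture.

```bash
python3 - <<'E'
from h import *
d=np.load("med2.npz");P=[d[k] for k in d.files]
post=unproj(P,317.9,183.3,165.6);foot=unproj(P,318,90+186/2.1,125.6)
for zt in(206,207,209): print(zt,unproj(P,320,326.7,zt)-[619.19,25.7,0])
K,M,o=P; print(post,foot,"depth",M[:,2]@(unproj(P,320,326.7,207)-o), "w/ widths ring 273/2.1->",393*48/(273/2.1))
E
```

```text
206 [ -1.67251437   0.32138909 206.        ]
207 [ -2.21238315   0.31881778 207.        ]
209 [ -3.29212072   0.31367516 209.        ]
[571.32949691  25.20447526 165.6       ] [574.25807466  25.14373889 125.6       ] depth 140.70588822388783 w/ widths ring 273/2.1-> 145.1076923076923
```

```bash
cat >> h.py <<'E'
def thread(x,y,zend,zstart=170):
    bot.line_to([x,y,190],v=120); bot.line_to([x,y,zstart],v=80); bot.wait(.2); f0=favg(8)[0]
    for z in np.r_[np.arange(zstart-4,zend+2,-6),zend]:
        hit=bot.line_to([x,y,z],v=40,contact_N=3); f=favg(4)[0]-f0
        print(z,hit,bot.read_position().round(1),f.round(2))
        if hit: return False
    return True
E
python3 - <<'E'
from h import *
print(thread(573.2,24.9,130),bot.read_clock())
E
```

```text
166 False [573.   24.9 165.8] [ 0.19  0.48 -0.06]
160 False [573.1  24.9 159.8] [-0.28 -0.16 -0.05]
154 False [573.1  24.9 153.8] [ 0.15 -0.   -0.19]
148 False [573.1  24.9 147.8] [-0.27  0.49  0.22]
142 False [573.1  24.9 141.8] [0.06 0.25 0.3 ]
136 False [573.1  24.9 135.8] [-0.39  0.02 -0.11]
130 False [573.1  24.8 129.8] [-0.26  0.11  0.09]
True 26.675
```

Threaded without contact. Release and fetch the small one, with the aside view that shows both.

```bash
python3 - <<'E'
import h
from h import *
bot.open_jaws(); bot.wait(.3); p=bot.read_position(); bot.line_to([p[0],p[1],205],v=100)
h.POST=np.array([621.,25.2])
bot.wait(.2)
fetch(612,-206,"small")
im=snapshot("wrist")
cv2.imwrite("pics/small2.png",cv2.resize(im[90:370,230:410],None,fx=2.1,fy=2.1,interpolation=cv2.INTER_CUBIC)[:,:,::-1])
E
```

```text
width 36.15111150758627 34.834591560065746
[620.94899885  23.82189467 190.12048431] grip 36.58775282028848 33.9083 proj post [323.40696251 287.1911377 ] bore mid-top [324.5489937 332.0585582]
```

View pics/small2.png

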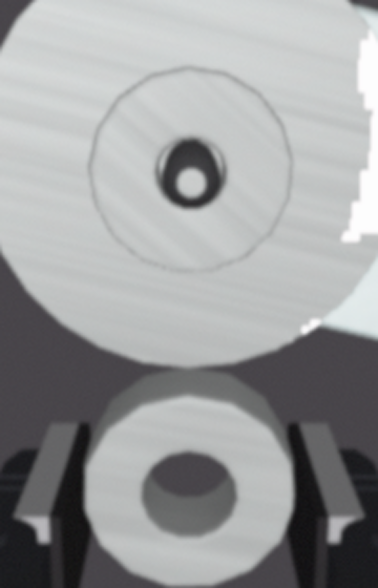

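The medium lies flat around the post. Post top at (321,177), small bore at (320.2,325.5) full-frame.

```bash
python3 - <<'E'
from h import *
d=np.load("small.npz");P=[d[k] for k in d.files]
t=np.array([620.95,23.82,0])
for zp in(158,160,162): print(unproj(P,321,177.1,zp))
b=unproj(P,320.2,325.5,204)-t; print("bore off",b)
x,y=571.4-b[0],25.2-b[1]; print(x,y)
x=np.clip(x,571,576)
ok=thread(x,y,143,168); print(ok,bot.read_clock())
E
```

```text
[571.4627445   24.21580088 158.        ]
[571.22268011  24.20818064 160.        ]
[570.98261571  24.20056041 162.        ]
bore off [-9.63258771e-01 -1.75730805e-01  2.04000000e+02]
572.3632587710636 25.375730805263682
164 False [572.2  25.4 163.9] [-0.18  0.71  0.2 ]
158 False [572.2  25.3 157.8] [-0.04  0.13  0.06]
152 False [572.3  25.3 151.8] [-0.3   0.36  0.17]
146 False [572.3  25.4 145.9] [ 0.14  0.44 -0.02]
143 False [572.4  25.4 143. ] [-0.3  -0.08 -0.01]
True 37.0083
```

```bash
python3 - <<'E'
from h import *
bot.open_jaws(); bot.wait(.3); p=bot.read_position(); bot.line_to([p[0],p[1],205],v=100)
bot.move_ptp([550,40,320],q); bot.wait(1.5)
P=pose("wrist");im=snapshot("wrist");np.savez("w3.npz",*P)
cv2.imwrite("pics/w3.png",cv2.resize(im[160:310,230:500],None,fx=2.9,fy=2.9,interpolation=cv2.INTER_CUBIC)[:,:,::-1])
for z in(110,114,118,125.6): print(z,proj(P,[571.3,25.2,z+40]))
print(bot.read_clock())
E
```

```text
110 [301.41894926 242.77525661]
114 [301.20721052 244.14359192]
118 [300.99037097 245.54489057]
125.6 [300.56364752 248.30253794]
40.7083
```

View pics/w3.png

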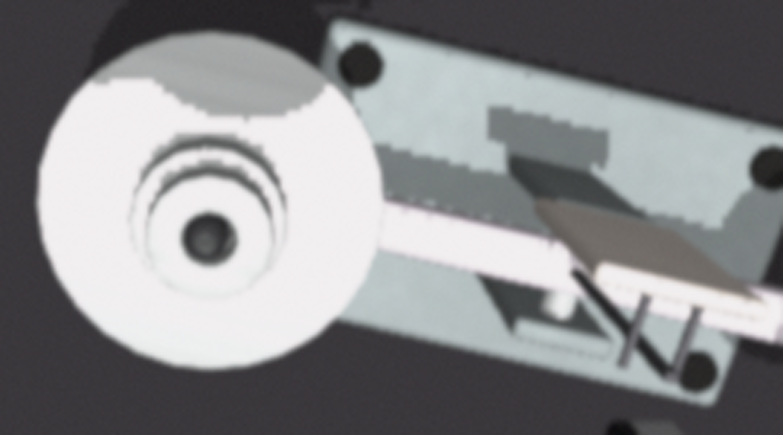

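Both rings sit on the post and the pointer (tip at crop (668,375)) is between the pins but right of the middle. A view from straight above the pointer will measure the remaining tilt.

```bash
python3 - <<'E'
from h import *
d=np.load("w3.npz");P=[d[k] for k in d.files]
t=unproj(P,460.3,289.3,175); print(t)
bot.line_to([t[0]+70,t[1],320]); bot.line_to([t[0]+70,t[1],235],v=120); bot.wait(.4)
P=pose("wrist");im=snapshot("wrist");np.savez("w4.npz",*P)
u,v=proj(P,t).round().astype(int); print(u,v,bot.read_position(),bot.read_clock())
c=im[max(v-50,0):v+50,u-66:u+66]; print(max(v-50,0),u-66)
cv2.imwrite("pics/w4.png",cv2.resize(c,None,fx=6,fy=6,interpolation=cv2.INTER_CUBIC)[:,:,::-1])
E
```

```text
[602.42688504 151.79641205 175.        ]
319 128 [672.5472098  151.84140772 235.23797256] 43.275
78 253
```

View pics/w4.png

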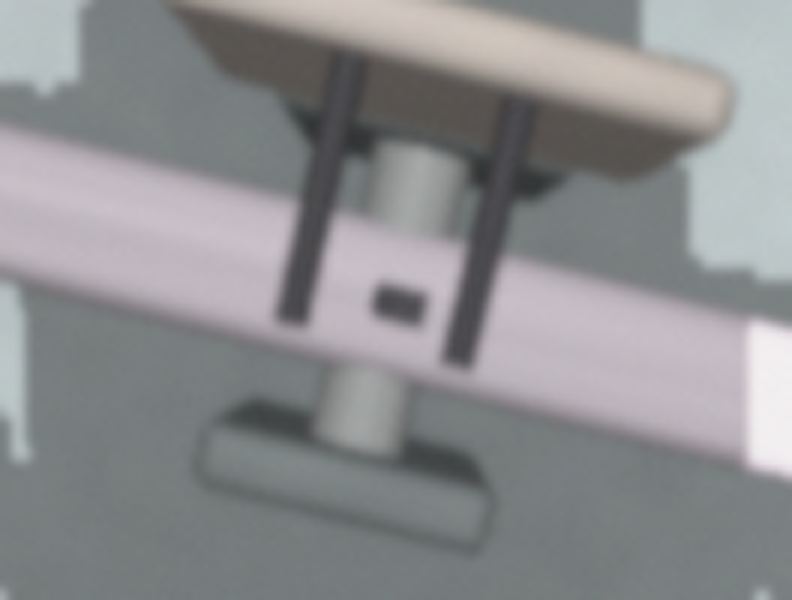

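Seen from above, the pointer (399,304) stands 17 px (about 1.4 mm, 0.014 rad, 28 g) right of the middle between the pins (298 and 467). That agrees with the felt 390–400 g, so 360 g is the best match. I'll back off and hand in.

```bash
python3 - <<'E'
from h import *
p=bot.read_position(); bot.line_to([p[0],p[1],340],v=150); bot.wait(.3)
print(bot.read_clock(),bot.hand_in())
E
```

```text
the job is handed in; nothing more can be done
44.425 None
```

I threaded the medium and small rings (360 g) onto the post and handed the job in at 44 s. The missing weight felt like about 390–400 g, and the free beam stands about 0.014 rad off level, so no other set of the three rings comes nearer.

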